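# Pin back the sprung belt tensioner of the sampler drive

### The arm

A 6-joint arm with a two-finger parallel gripper is mounted at the origin on a cart in front of the work surface, level with it; the furniture and walls round the work are solid. World frame = base frame: x ahead of the robot, y to its left, z up, the work surface at z = 0. Lengths are in m, angles in rad, forces in N, time in s.
With the tool pointing down it reaches from about 0.375 to 0.9 m from the base axis. Payload 3.1 kg.
Tool frame: the origin (TCP) lies at the very end of the fingers, on their centre line; the grasp point (between the pads) lies 19 mm behind it; z points along the fingers, y is the direction in which the jaws open and shut (so a half turn about z gives the same grasp; the last joint's range is limited). The gripper opens to 87 mm and grips with 3 to 60 N. Pads are 19 mm wide; open, the fingers measure 117 mm over their backs; the gripper's body (75 mm by 190 mm) begins 51 mm behind the grasp point.
Start: joints at [-1.385, 0.527, 1.433, -0, 1.181, -0.178], TCP at [0.222, -0.584, 0.223] pointing down, gripper open.
Joint ranges: [-3.08, 3.08], [-0.75, 2.2], [0.22, 2.44], [-1.43, 4.57], [0, 2.65], [-2.85, 2.85]. Speed limits (rad/s): [2.79, 2.79, 3.14, 3.14, 3.14, 3.14].

### API

Orientations are given as a unit quaternion [x, y, z, w].
In Python, from rig import robot gives the robot as it stands. The module is installed in compiled form; this text tells all that it offers.
- The arm moves only by the tool send_rows, never from a script. Its argument "deltas" is a list of rows, each an object of numbers: "tx", "ty", "tz": the shift along the tool's x, y, z in cm; "rx", "ry", "rz": the turn, a rotation vector about the tool's x, y, z in rad. A call has 1 to 5 rows; each row is the pose to reach, as a shift and turn from the pose commanded when the call began, along the tool's axes at that moment; what a row does not reach only later rows make up. A row lasts 1/12 s, in which the tool goes at most 41.7 mm and 7.16 degrees, less where a joint would pass 70% of its speed; a pose out of reach is approached as far as the arm can. A call with a gripper value outside its range is refused whole. "claw" is the finger opening in cm, from 0 to 8.7, set as the call begins (left out, the last holds). The fingers move at their own pace and stop on an object; "squeeze" is the grip in N (left out, the last holds). Time passes only in rows, so rows that repeat a pose let the fingers close. It gives the time, the measured TCP pose, the force and the opening at its end, in the units of the state.
- robot.get_obs(): the state, without advancing time (a new reading comes with each control period).
- robot.camera(name): name is "scene" or "side" or "wrist"; returns a dict with "color" (384x512x3 uint8, red, green, blue), "z_map" (384x512 float32, m along the optical axis (not along the pixel's ray), 0 where there is no reading), "intrinsics" (3x3 intrinsics, pixels), "distortion" ([k1, k2, p1, p2, k3] as OpenCV has them; the pictures are not rectified), "R" (3x3) and "t" (3): a world point X has camera coordinates R X + t; the wrist camera has in their place "tool_from_camera" (4x4, takes a point from camera to tool coordinates, whose origin is the TCP and whose axes are the flange's). Camera axes: x right, y down, z forward; pixel columns grow to the right and rows downward; lengths in m; the calibration is good to about 2 mm. A picture is of the moment at which its call begins: read the wrist's pose just before it.
- robot.hand_in(): hands the job in, once; it reports no verdict.
Trained networks look in the newest picture that a camera, given by its name, has taken for a name from the list of things; names that differ only in an ending like _2 or _b are one class to them, and where a whole thing is asked for, a point or a joint stands for the part that bears it (a point fixed in the world has none). Each returns a list of dicts, best first, with "p" (0 to 1); they miss things now and then, are a little off and sometimes report something else, mostly with a low value. They report only what shows in the picture. A call takes as long as a camera call. They do not tell look-alikes from the thing itself.
- robot.outline_of(label, camera): "pixels" (384x512 bool, what is visible of it) and "xy" ([column, row] in pixels, amid what is visible of it).
- robot.tip_of(label, camera): "xy" ([column, row] in pixels: a listed point, or the origin of a listed thing).
The state is a dict: "time": time; "q": joint angles; "joint_velocities": joint speeds; "joint_torque": joint torques, N m; "position": TCP position; "tool_rot": TCP orientation; "ft_force": force on the tool from outside, world axes, zero at the start; "moment": the same for the moment, N m; "grip_width": finger opening in m.
Only numpy, scipy, OpenCV 4.12 (cv2) and the standard library are available. Lean on these libraries where they do the work, as an engineer would, in place of code of your own. Each camera call takes 0.05 s, during which the arm holds its last target.

### The job

Get the belt drive ready for a new belt: take the red-headed locking pin out of the rack, swing the sprung tensioner arm back (the pin itself can push it), away from the two pulleys and past the yellow-ringed lock hole, and put the pin fully down in that hole so that the arm stays held back against it when you let go. Leave the black-headed pin in the rack.

Things in the scene. Friction and masses are not known exactly. Their poses are not given: they have to be found in the camera images.
- red_pin: Locking pin, upright, 94 mm long, about 80 g: red round head, 26 mm diameter, 28 mm tall (66 to 94 mm above the tip), on a steel shank of 14 mm diameter whose lowest 10 mm taper to a tip of 6 mm. Origin: underside of the tip; z up the pin. Starts in either hole of a fixed aluminium rack 50 x 130 x 40 mm high, tip 6 mm above the bench: lift it straight up 36 mm or more to clear the rack.
- black_pin: The same pin with a black head, in the rack's other hole, 80 mm away. Not to be used. Origin and axes as for the red pin. Both heads' tops stand 100 mm above the bench, so carry the red pin higher than that, or round it.
- lock_hole (a point): Centre of the mouth of the yellow-ringed upright lock hole, 18 mm diameter, 34 mm deep, in the flat top (40 mm above the bench) of the fixed grey drive plate, 150 x 200 mm. Axes are the plate's: z up; at yaw 0, x away from the robot, y to its left. A pin held with its tip 4 to 8 mm above the top, let down at x 0, y +70 mm (free) and moved along -y to y 0, pushes the arm ahead of it.
- tension_pivot (a point): Foot of the arm's upright pivot, on the plate's top, 70 mm in x and 5 mm in y from the lock hole; axes as for lock_hole. The steel arm, 16 mm wide, 6 to 20 mm above the top, runs from here towards -x, leaning 20 degrees to +y at rest; a black roller of 26 mm diameter ends it, 118 mm out. Highest part: pivot bolt, 26 mm. Two pulleys, 32 mm diameter, 18 mm high, at x -7 and x -103, y +74 mm.
- tension_arm (a joint): Arm angle about its pivot, rad: 0 at rest, growing as it is swung to the plate's -y side (anticlockwise from above), limit 0.95; about 0.6 when its +y face lies against a pin in the lock hole, which then holds it. Its spring always drives it back to 0; the push 75 mm from the pivot grows from 2 N at rest to 3 N at 0.6 rad.
Mind the look-alikes: they are no part of the job. Of the things that look like the red_pin, the larger one is meant.

How it is judged:
On the way:
1. the red pin is lifted out of the rack (height (world z) of red_pin above 0.041 m), for 0.1 s.
At the end, for the whole second after the job is handed in: The red pin stands at rest in the lock hole, at least 22 mm deep and within 15 degrees of upright, and the arm is held back against it, its joint between 0.45 and 0.80 rad (value of joint tension_arm between 0.45 and 0.8 rad and horizontal distance between red_pin and lock_hole below 0.01 m and z of red_pin in the frame of lock_hole below -0.022 m and angle between red_pin's own z axis and vertical below 0.26 rad and linear speed of red_pin below 0.02 m/s); the robot touches nothing.
It fails at once if the black pin was moved from its place in the rack (more than 20 mm) (distance of black_pin from where it was at the start of the episode above 0.02 m).
It also fails if it takes over 38 s, if anything falls off the work surface, if the arm or the gripper's body presses on something with over 40 N, if the wrist force passes 120 N, or if a joint passes its speed limit or range.

## Working session

There is one attempt and no reset: what is moved stays moved. The work goes in short steps, Python scripts to look and compute and a tool call to move; the robot and the scene stay as the last step left them, time stands still between calls to the robot, and variables do not carry over. Pictures are saved under pics/ and viewed, and the job is handed in when it is done.

Besides the shell and the picture viewer there is one more tool, called after "Call:" as a command line: name --argument value ..., lists and objects as JSON in quotes. send_rows: Moves the arm, as the interface text tells. Its arguments: {"type":"object","properties":{"deltas":{"type":"array","items":{"type":"object","properties":{"tx":{"type":"number"},"ty":{"type":"number"},"tz":{"type":"number"},"rx":{"type":"number"},"ry":{"type":"number"},"rz":{"type":"number"}}}},"claw":{"type":"number"},"squeeze":{"type":"number"}},"required":["deltas"]}

```bash
mkdir -p pics
cat > h.py <<'E'
import numpy as np,cv2
from rig import robot
def snap(n,f):
    o=robot.get_obs(); c=robot.camera(n); cv2.imwrite('pics/'+f+'.png',c['color'][:,:,::-1]); np.savez('pics/'+f+'.npz',**{k:np.array(v) for k,v in c.items()},pos=o['position'],rot=o['tool_rot']); return c,o
E
python3 - <<'E'
from h import *
for n in ['scene','side','wrist']:
    c,o=snap(n,n+'0')
    print(n,c['intrinsics'][0],c['distortion'])
    for l in ['red_pin','black_pin','lock_hole','tension_pivot']:
        try: print(l,[(np.round(d['xy'],1),round(d['p'],2)) for d in robot.tip_of(l,n)])
        except Exception as e: print(e)
print(o)
a=cv2.imread('pics/scene0.png');b=cv2.imread('pics/side0.png')
E
```

```text
scene [497.82104794   0.         251.53495575] [0.01181352 0.         0.         0.         0.        ]
red_pin [(array([227. , 254.3]), 0.68), (array([258.7, 226.1]), 0.49)]
black_pin [(array([187. , 273.2]), 0.82)]
lock_hole []
tension_pivot [(array([291.6, 148.7]), 0.9)]
side [385.40992953   0.         259.36603308] [-0.10065915  0.          0.          0.          0.        ]
red_pin [(array([268.1, 244.1]), 0.79), (array([273.3, 212.8]), 0.63)]
black_pin [(array([253.9, 276.4]), 0.82)]
lock_hole [(array([281.2, 147.4]), 0.89)]
tension_pivot [(array([250.7, 146.1]), 0.76)]
wrist [318.75888097   0.         253.00813135] [-0.00107471  0.          0.          0.          0.        ]
red_pin []
black_pin []
lock_hole []
tension_pivot []
{'time': 0.5, 'q': array([-1.38549497e+00,  5.27531463e-01,  1.43277284e+00, -1.05418295e-05,
        1.18142716e+00, -1.78498867e-01]), 'joint_velocities': array([ 0.00011689, -0.00205218,  0.00164176,  0.00053853,  0.00101361,
       -0.00029909]), 'joint_torque': array([-1.60392552e-03, -4.39604974e+01, -1.76789904e+01,  6.33182307e-02,
        5.15030406e-02, -4.15161298e-05]), 'position': array([ 0.22240437, -0.58401191,  0.22250581]), 'tool_rot': array([ 9.83501376e-01,  1.80900631e-01, -5.11228172e-06, -6.93897237e-05]), 'ft_force': array([ 1.21996185, -0.07011554,  0.37512054]), 'moment': array([-0.0109713 , -0.05629274,  0.00915851]), 'grip_width': 0.08717738517752767}
```

```bash
ls pics
```

```text
scene0.npz
scene0.png
side0.npz
side0.png
wrist0.npz
wrist0.png
```

View pics/scene0.png

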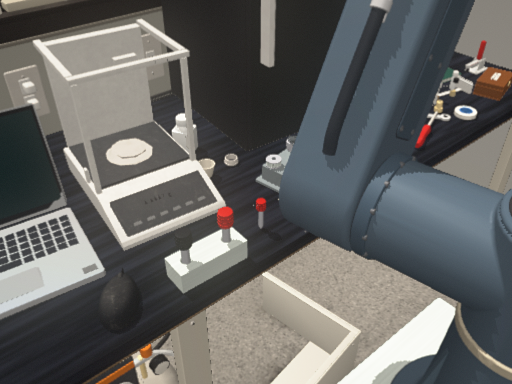

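View pics/side0.png

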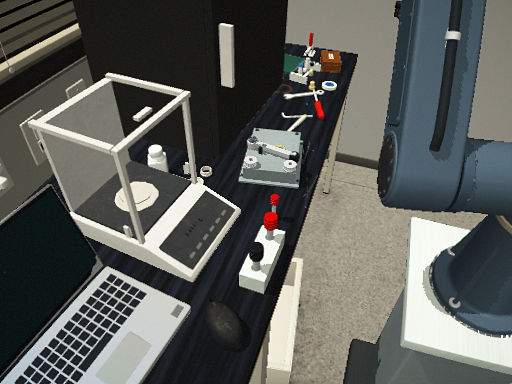

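The scene picture shows the rack with a black head (184,240) and a red head (225,218), and a smaller red-headed pin standing loose (261,205). In the side picture they are at (257,250), (271,220) and (275,200). The plate is at (273,158) in the side view. Candidates for red_pin are the rack's red head, the small loose one, and the red screwdriver and red tool at the back. I choose the rack's red head, which is the larger. Next I'll measure.

```bash
cat >> h.py <<'E'
def load(f): return dict(np.load('pics/'+f+'.npz'))
def toworld(d,uv,z=None):
    """uv Nx2; z depth along axis"""
    uv=np.atleast_2d(np.array(uv,float)); n=cv2.undistortPoints(uv.reshape(-1,1,2),d['intrinsics'],d['distortion']).reshape(-1,2)
    r=np.c_[n,np.ones(len(n))]
    if 'R' in d:
        R=d['R'].T; o=-R@d['t']
    else:
        from scipy.spatial.transform import Rotation as Ro
        T=d['tool_from_camera']; Rt=Ro.from_quat(d['rot']).as_matrix(); R=Rt@T[:3,:3]; o=Rt@T[:3,3]+d['pos']
    return o, r@R.T
def atz(d,uv,z):
    o,r=toworld(d,uv); return o+r*((z-o[2])/r[:,2])[:,None]
def cloud(d):
    v,u=np.nonzero(d['z_map']>0); o,r=toworld(d,np.c_[u,v]); return u,v,o+r*d['z_map'][v,u][:,None]
E
python3 - <<'E'
from h import *
for f in ['scene0','side0']:
    d=load(f); c=d['color'].astype(int); u,v,P=cloud(d)
    print(f,'cam',-d['R'].T@d['t'])
    col=c[v,u]; red=(col[:,0]>120)&(col[:,1]<50)&(col[:,2]<60)
    m=np.zeros((384,512),np.uint8); m[v[red],u[red]]=1
    n,l,st,ce=cv2.connectedComponentsWithStats(m)
    for i in range(1,n):
        if st[i,4]<15: continue
        s=l[v,u]==i; Q=P[s]; print(np.round(ce[i]),st[i,4],np.median(Q,0).round(3),Q.min(0).round(3),Q.max(0).round(3))
d=load('side0'); 
for nm,uv,z in [('hole',(281.2,147.4),.04),('pivot',(250.7,146.1),.04),('redtip',(268.1,244.1),.006),('small',(273.3,212.8),0),('black',(253.9,276.4),.006)]: print(nm,atz(d,uv,z).round(4))
d=load('scene0')
for nm,uv,z in [('pivot',(291.6,148.7),.04),('redtip',(227,254.3),.006),('small',(258.7,226.1),0),('black',(187,273.2),.006)]: print(nm,atz(d,uv,z).round(4))
a=cv2.imread('pics/side0.png'); cv2.imwrite('pics/c1.png',cv2.resize(a[115:300,220:320],None,fx=3.2,fy=3.2,interpolation=cv2.INTER_CUBIC))
E
```

```text
scene0 cam [-0.06788569  0.40321521  0.60883336]
[481.  50.] 60 [ 0.58  -0.983  0.062] [ 0.574 -0.989  0.038] [ 0.586 -0.977  0.088]
[423. 138.] 73 [ 0.436 -0.517  0.015] [ 0.428 -0.571  0.004] [ 0.457 -0.492  0.02 ]
[261. 204.] 97 [ 0.451 -0.047  0.06 ] [ 0.445 -0.111 -0.001] [ 0.526 -0.039  0.065]
side0 cam [0.30641588 0.53896505 0.63016233]
[311.  39.] 39 [ 0.578 -0.98   0.064] [ 0.573 -0.992  0.034] [ 0.584 -0.975  0.089]
[319. 109.] 104 [ 0.448 -0.527  0.016] [ 0.428 -0.614 -0.004] [ 0.469 -0.49   0.022]
[274. 199.] 73 [ 0.453 -0.044  0.062] [ 0.444 -0.12  -0.   ] [ 0.478 -0.039  0.065]
[270. 220.] 205 [0.434 0.052 0.098] [ 0.422 -0.059 -0.   ] [0.473 0.058 0.102]
hole [[ 0.4959 -0.2573  0.04  ]]
pivot [[ 0.5724 -0.2356  0.04  ]]
redtip [[0.439  0.0361 0.006 ]]
small [[ 0.4565 -0.0608  0.    ]]
black [[0.4409 0.1225 0.006 ]]
pivot [[ 0.5699 -0.2335  0.04  ]]
redtip [[0.4335 0.0451 0.006 ]]
small [[ 0.4596 -0.0485  0.    ]]
black [[0.4407 0.1225 0.006 ]]
```

View pics/c1.png

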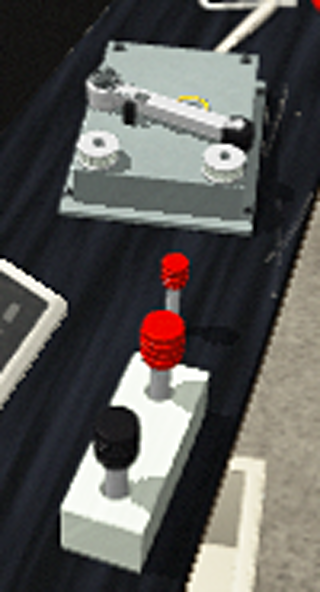

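The crop confirms it. The rack's larger red-headed pin is at about (0.435, 0.045), and the small loose red one at (0.455, -0.05) is the look-alike. Next I'll check tall obstacles, the rack and the plate outline from the cloud.

Run:
```python
from h import *
Ps=[];Cs=[]
for f in ['scene0','side0']:
    d=load(f); u,v,P=cloud(d); Ps.append(P); Cs.append(d['color'][v,u])
P=np.vstack(Ps);C=np.vstack(Cs)
print('max z map rows x .30-.80, cols y -.45-.25')
for x in np.arange(.3,.8,.04):
    print(f'{x:.2f}',*['%4d'%(1000*np.percentile(q,98)) if len(q:=P[(abs(P[:,0]-x-.02)<.02)&(abs(P[:,1]-y-.02)<.02),2])>3 else '   .' for y in np.arange(-.46,.26,.04)])
# rack top & plate top
d=load('side0'); u,v,P=cloud(d)
for nm,lo,hi in [('rack',(.38,0,.034),(.5,.2,.046)),('plate',(.4,-.4,.034),(.68,-.12,.046))]:
    s=np.all((P>lo)&(P<hi),1); Q=P[s,:2].astype(np.float32); m=np.zeros((384,512),np.uint8); m[v[s],u[s]]=1
    n,l,st,ce=cv2.connectedComponentsWithStats(m); i=1+np.argmax(st[1:,4]); Q=Q[l[v[s],u[s]]==i]; print(nm,len(Q),cv2.minAreaRect(Q))
```

```text
max z map rows x .30-.80, cols y -.45-.25
0.30 -732 -734 -734 -734 -732 -734 -734 -734 -734 -735 -734 -733    .    .    .    .    .    .
0.34 -731 -734 -734 -734 -733 -732 -735 -548 -547 -546 -545 -546 -547    .    .    .    .    .
0.38    2    1    1    1    1    1    1    2    1    1    0    1   40   40   39   32    1   21
0.42    2    2    2   10   40   58   62   56    1    1   64   39  100   41  100   40   30   37
0.46   10    2    8   43   42   60   61   54    1    1   61    1   39   39   40   34   35   36
0.50    8   10 -548   42   41   61   58   55    3    1    2   42   40   39   33   28    1   16
0.54    2    2 -547   41   42   67   55   56    7    1   55   58   56   54   52   49   32   17
0.58  343  352  353  115   40   55  355    1    1    1   69   69   68   66   66   65   15   17
0.62    2  302  348  362  369  385  396  400   12   30  290  290  293  294  290  290   16   17
0.66    .    . -549   -1    0    0  399  388   12   29  291   78  294  294   77  290   16   17
0.70    .    . -553 -547 -734 -732  396    1    1    1  291   78   90   90   77  291   56   48
0.74    .    .    . -549 -734 -734  391    1   84   85  291   78   89   89   78  291  188  179
0.78    .    . -734 -735 -734 -732  387    1    0   84  290  283  283  283  283  291  204  203
rack 1066 ((0.4359826147556305, 0.08383941650390625), (0.13261102139949799, 0.05103049427270889), 88.57994842529297)
plate 779 ((0.5054988861083984, -0.19730007648468018), (0.13145510852336884, 0.09019782394170761), 8.811834335327148)
```

Run:
```python
from h import *
d=load('wrist0'); print(d['tool_from_camera'].round(3));
```

```text
[[-0.001 -0.965 -0.264  0.072]
 [ 1.    -0.001 -0.002 -0.   ]
 [ 0.002 -0.264  0.965 -0.164]
 [ 0.     0.     0.     1.   ]]
```

Call:
send_rows --deltas '[{"rz": 0.12,"tz": -3},{"rz": 0.24,"tz": -5},{"rz": 0.364,"tz": -6},{"rz": 0.3638,"tz": -6}]' --claw 4.8

```text
schema error: expected keys tx, ty, tz, rx, ry, rz
```

Run:
```python
from h import *
Ps=[]
for f in ['scene0','side0']:
    d=load(f); u,v,P=cloud(d); Ps.append(P)
P=np.vstack(Ps)
for y in np.arange(-.5,-.1,.03):
    s=P[(abs(P[:,1]-y)<.015)&(P[:,2]>.13)&(P[:,0]>.4)]
    if len(s)>5:
        i=np.argsort(s[:,0])[:4]; print(round(y,2),len(s),np.percentile(s[:,0],[1,5,50]).round(3),s[i].round(3).tolist())
```

```text
-0.5 275 [0.604 0.605 0.607] [[0.603, -0.514, 0.282], [0.604, -0.511, 0.243], [0.604, -0.504, 0.304], [0.604, -0.511, 0.193]]
-0.47 303 [0.607 0.608 0.609] [[0.606, -0.48, 0.183], [0.607, -0.479, 0.199], [0.607, -0.483, 0.246], [0.607, -0.483, 0.173]]
-0.44 347 [0.61  0.61  0.612] [[0.609, -0.454, 0.33], [0.609, -0.45, 0.201], [0.609, -0.453, 0.267], [0.609, -0.454, 0.253]]
-0.41 459 [0.613 0.613 0.615] [[0.612, -0.419, 0.229], [0.612, -0.423, 0.214], [0.613, -0.419, 0.278], [0.613, -0.423, 0.216]]
-0.38 900 [0.616 0.616 0.619] [[0.615, -0.393, 0.273], [0.615, -0.391, 0.151], [0.615, -0.391, 0.145], [0.615, -0.383, 0.154]]
-0.35 1344 [0.618 0.619 0.622] [[0.617, -0.358, 0.278], [0.617, -0.361, 0.28], [0.618, -0.363, 0.269], [0.618, -0.35, 0.208]]
-0.32 1529 [0.621 0.622 0.624] [[0.62, -0.331, 0.208], [0.62, -0.331, 0.14], [0.62, -0.334, 0.181], [0.62, -0.33, 0.276]]
-0.29 1679 [0.624 0.625 0.627] [[0.623, -0.301, 0.131], [0.623, -0.302, 0.168], [0.623, -0.294, 0.169], [0.623, -0.303, 0.162]]
-0.26 1581 [0.626 0.627 0.63 ] [[0.625, -0.27, 0.384], [0.625, -0.274, 0.245], [0.626, -0.268, 0.295], [0.626, -0.274, 0.249]]
-0.23 1543 [0.629 0.63  0.633] [[0.627, -0.236, 0.228], [0.628, -0.235, 0.357], [0.628, -0.242, 0.377], [0.628, -0.243, 0.142]]
-0.2 18071 [0.605 0.614 0.812] [[0.602, -0.199, 0.325], [0.603, -0.197, 0.302], [0.603, -0.206, 0.274], [0.603, -0.204, 0.318]]
-0.17 7304 [0.637 0.639 0.679] [[0.635, -0.181, 0.144], [0.636, -0.183, 0.31], [0.636, -0.183, 0.312], [0.636, -0.185, 0.215]]
-0.14 1198 [1.009 1.011 1.027] [[1.007, -0.153, 0.298], [1.007, -0.149, 0.296], [1.007, -0.149, 0.304], [1.007, -0.14, 0.3]]
-0.11 1351 [1.009 1.011 1.026] [[1.005, -0.121, 0.308], [1.007, -0.116, 0.3], [1.007, -0.124, 0.304], [1.007, -0.105, 0.304]]
```

Call:
send_rows --deltas '[{"tx": 0,"ty": 0,"tz": -3,"rx": 0,"ry": 0,"rz": 0.12},{"tx": 0,"ty": 0,"tz": -5,"rx": 0,"ry": 0,"rz": 0.24},{"tx": 0,"ty": 0,"tz": -6,"rx": 0,"ry": 0,"rz": 0.3638},{"tx": 0,"ty": 0,"tz": -6,"rx": 0,"ry": 0,"rz": 0.3638}]' --claw 4.8

```text
time: 1.08
position: [0.2228, -0.5859, 0.2858]
tool_rot: [1.0, -0.001, 0.001, 0.003]
ft_force: [0.3, -0.8, 0.2]
grip_width: 0.0681
```

Call:
send_rows --deltas '[{"tx": 2.4,"ty": -3.2,"tz": 0,"rx": 0,"ry": 0,"rz": 0},{"tx": 4.8,"ty": -6.5,"tz": 0,"rx": 0,"ry": 0,"rz": 0},{"tx": 7.2,"ty": -9.7,"tz": 0,"rx": 0,"ry": 0,"rz": 0},{"tx": 9.6,"ty": -13,"tz": 0,"rx": 0,"ry": 0,"rz": 0},{"tx": 12,"ty": -16.2,"tz": 0,"rx": 0,"ry": 0,"rz": 0}]'

```text
time: 1.5
position: [0.3427, -0.4198, 0.2814]
tool_rot: [1.0, 0.001, -0.0, -0.001]
ft_force: [1.3, -0.7, 0.6]
grip_width: 0.0484
```

Call:
send_rows --deltas '[{"tx": 2.4,"ty": -3.2,"tz": 0,"rx": 0,"ry": 0,"rz": 0},{"tx": 4.8,"ty": -6.5,"tz": 0,"rx": 0,"ry": 0,"rz": 0},{"tx": 7.2,"ty": -9.7,"tz": 0,"rx": 0,"ry": 0,"rz": 0},{"tx": 9.6,"ty": -13,"tz": 0,"rx": 0,"ry": 0,"rz": 0},{"tx": 11.7,"ty": -16.2,"tz": 0,"rx": 0,"ry": 0,"rz": 0}]'

```text
time: 1.92
position: [0.4601, -0.2578, 0.2817]
tool_rot: [1.0, 0.002, -0.0, -0.001]
ft_force: [0.0, -0.6, -0.7]
grip_width: 0.0482
```

Call:
send_rows --deltas '[{"tx": 0,"ty": 0,"tz": 0,"rx": 0,"ry": 0,"rz": 0},{"tx": 0,"ty": 0,"tz": 0,"rx": 0,"ry": 0,"rz": 0}]'

```text
time: 2.08
position: [0.4598, -0.2578, 0.2817]
tool_rot: [1.0, 0.004, -0.001, -0.0]
ft_force: [-0.2, -0.2, 0.8]
grip_width: 0.0481
```

Run:
```python
from h import *
c,o=snap('wrist','wrist1'); print(o['position'],o['tool_rot'],o['joint_velocities'].round(3),o['time'])
for l in ['lock_hole','tension_pivot']:
    for r in robot.tip_of(l,'wrist'): print(l,r['xy'],r['p'],atz(load('wrist1'),r['xy'],.04).round(4))
```

```text
[ 0.45979791 -0.25779461  0.2817079 ] [ 9.99992964e-01  3.64386749e-03 -7.55361832e-04 -4.72775229e-04] [-0.06   0.002 -0.013 -0.017 -0.005  0.004] 2.0833
lock_hole [248.8, 130.7] 0.9 [[ 0.4974 -0.2514  0.04  ]]
tension_pivot [234.5, 70.2] 0.74 [[ 0.5687 -0.2342  0.04  ]]
```

View pics/wrist1.png

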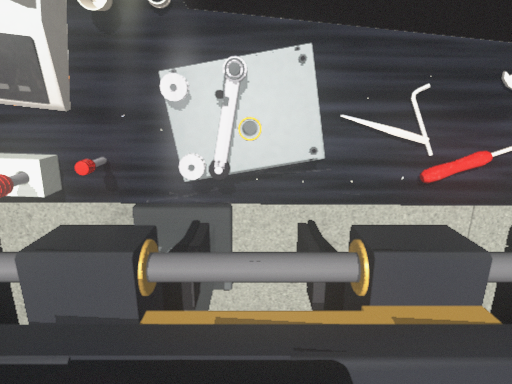

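The wrist view shows the yellow-ringed hole at (249,129), the pivot bolt at (235,69), the roller at (218,170) and the pulleys at (173,87) and (192,167). Part of the rack's red head is at the left edge, and the small loose pin is at (85,167). I'll refine the hole from the ring, and the yaw from the plate outline.

Run:
```python
from h import *
d=load('wrist1'); c=d['color'].astype(int)
y=(c[:,:,0]-c[:,:,2]>50)&(c[:,:,1]-c[:,:,2]>30); y[:100]=0;y[160:]=0;y[:,:225]=0;y[:,275:]=0
v,u=np.nonzero(y); e=cv2.fitEllipse(np.c_[u,v].astype(np.float32)); print('ring',len(u),e); h=atz(d,e[0],.04)[0]; print(h)
# plate corners approx by top height
u,v,P=cloud(d); s=(abs(P[:,2]-.04)<.006)&(P[:,0]>.38)&(P[:,1]<-.1)
print(P[s][:,2].mean(), cv2.minAreaRect(P[s][:,:2].astype(np.float32)),P[s].min(0),P[s].max(0))
# dark? head of bolt, pulleys at z .058
for nm,uv,z in [('bolt',(235,69),.066),('p1',(173.5,87),.058),('p2',(192,167),.058),('cornerUR',(312,44),.04),('cornerLR',(323,158),.04),('UL',(161,72),.04)]: print(nm,atz(d,uv,z)[0].round(4))
a=cv2.imread('pics/wrist1.png'); cv2.imwrite('pics/c2.png',cv2.resize(a[35:190,145:335],None,fx=4,fy=3.8,interpolation=cv2.INTER_CUBIC))
```

```text
ring 152 ((249.3961639404297, 128.36611938476562), (21.81020164489746, 22.185155868530273), 173.59042358398438)
[ 0.50033548 -0.25218403  0.04      ]
0.04156474528797875 ((0.5676655173301697, -0.3555094003677368), (0.19820471107959747, 0.4167308807373047), 9.96776294708252) [ 0.43472309 -0.56074928  0.03401145] [ 0.6375631  -0.14601299  0.04599255]
bolt [ 0.5676 -0.2362  0.066 ]
p1 [ 0.5483 -0.1644  0.058 ]
p2 [ 0.4543 -0.1816  0.058 ]
cornerUR [ 0.5981 -0.3251  0.04  ]
cornerLR [ 0.4635 -0.3467  0.04  ]
UL [ 0.5661 -0.1461  0.04  ]
```

View pics/c2.png

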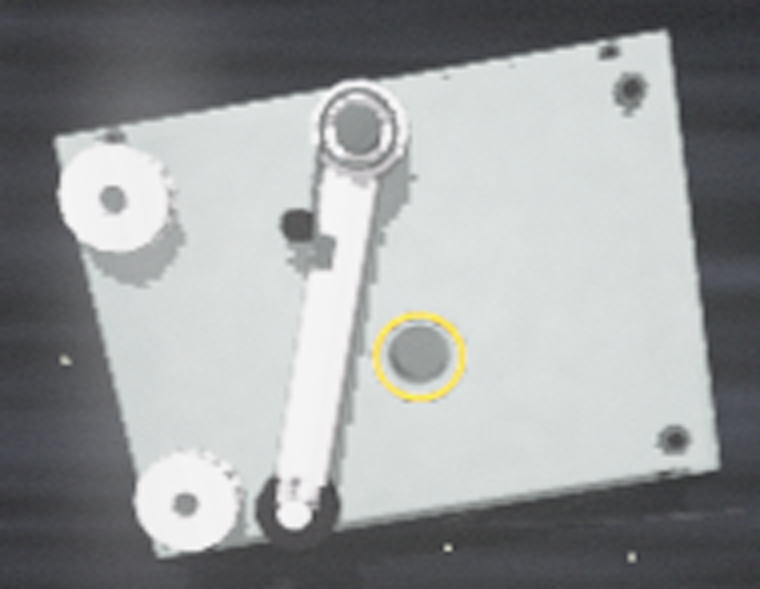

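The yaw is about 0.175 rad. The hole by its ring is (0.5003, -0.2522), and from the pulleys and pivot it is (0.500, -0.253), so they agree. Now over the red pin.

Call:
send_rows --deltas '[{"tx": -0.5,"ty": -4,"tz": 0,"rx": 0,"ry": 0,"rz": 0},{"tx": -1,"ty": -8,"tz": 0,"rx": 0,"ry": 0,"rz": 0},{"tx": -1.5,"ty": -12,"tz": 0,"rx": 0,"ry": 0,"rz": 0},{"tx": -2,"ty": -16,"tz": 0,"rx": 0,"ry": 0,"rz": 0},{"tx": -2.5,"ty": -20,"tz": 0,"rx": 0,"ry": 0,"rz": 0}]'

```text
time: 2.65
position: [0.4336, -0.0602, 0.2824]
tool_rot: [1.0, -0.002, 0.0, 0.0]
ft_force: [0.1, 0.9, -0.2]
grip_width: 0.0481
```

Call:
send_rows --deltas '[{"tx": -0.5,"ty": -4,"tz": 0,"rx": 0,"ry": 0,"rz": 0},{"tx": -1,"ty": -8,"tz": 0,"rx": 0,"ry": 0,"rz": 0},{"tx": -1.5,"ty": -10.3,"tz": 0,"rx": 0,"ry": 0,"rz": 0},{"tx": -1.5,"ty": -10.3,"tz": 0,"rx": 0,"ry": 0,"rz": 0},{"tx": -1.5,"ty": -10.3,"tz": 0,"rx": 0,"ry": 0,"rz": 0}]'

```text
time: 3.07
position: [0.4193, 0.0425, 0.2826]
tool_rot: [1.0, 0.001, 0.0, 0.0]
ft_force: [-0.5, 0.6, -0.6]
grip_width: 0.048
```

Run:
```python
from h import *
c,o=snap('wrist','wrist2'); print(o['position'],o['tool_rot'].round(4),o['joint_velocities'].round(3),o['time'])
d=load('wrist2'); c=d['color'].astype(int); u,v,P=cloud(d); col=c[v,u]
red=(col[:,0]>90)&(col[:,1]<60)&(col[:,2]<60)
m=np.zeros((384,512),np.uint8); m[v[red],u[red]]=1
n,l,st,ce=cv2.connectedComponentsWithStats(m)
for i in range(1,n):
    if st[i,4]<15: continue
    Q=P[l[v,u]==i]; t=Q[Q[:,2]>Q[:,2].max()-.008]; print(ce[i].round(),st[i],Q[:,2].max().round(4),(t.min(0)+t.max(0))/2,np.ptp(t,0),len(t))
```

```text
[0.41934492 0.04248204 0.28259245] [1.e+00 7.e-04 2.e-04 4.e-04] [-0.039  0.012 -0.02  -0.005 -0.005  0.   ] 3.0667
[329. 138.] [320 130  18  14  94] 0.067 [ 0.45183747 -0.04773761  0.0635076 ] [0.01384425 0.01548612 0.00692614] 65
```

View pics/wrist2.png

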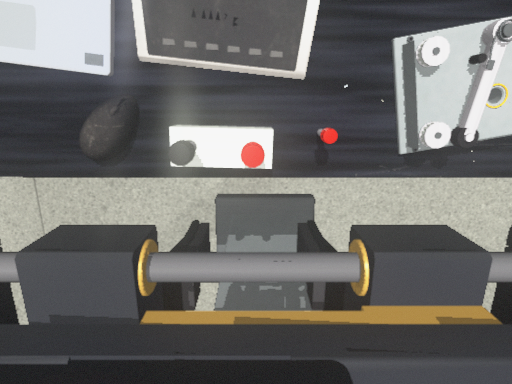

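The picture shows the red head at (252,154), the black head at (182,152) and the small loose red pin at (329,136). The colour threshold missed the brighter big head, so I'll loosen it.

Run:
```python
from h import *
d=load('wrist2'); c=d['color'].astype(int); print(c[154,252],d['z_map'][154,252])
m=((c[:,:,0]>1.8*c[:,:,1])&(c[:,:,0]>80)).astype(np.uint8); m[200:]=0
n,l,st,ce=cv2.connectedComponentsWithStats(m)
for i in range(1,n):
    if st[i,4]>30:
        v,u=np.nonzero(l==i); cc,r=cv2.minEnclosingCircle(np.c_[u,v].astype(np.float32)); print(ce[i],st[i],cc,r,atz(d,ce[i],.1),atz(d,cc,.1), atz(d,[(cc[0]-r,cc[1]),(cc[0]+r,cc[1])],.1).round(4).tolist())
u,v,P=cloud(d); s=(abs(P[:,2]-.04)<.006)&(abs(P[:,0]-.435)<.05)&(P[:,1]>.0)&(P[:,1]<.17); print(cv2.minAreaRect(P[s][:,:2].astype(np.float32)))
s=(P[:,2]>.09)&(P[:,2]<.11)&(abs(P[:,0]-.435)<.05)&(P[:,1]>.0)&(P[:,1]<.17);print(s.sum())
for lo,hi in[(0.02,.08),(.09,.15)]:
    q=P[s&(P[:,1]>lo)&(P[:,1]<hi)]; print(len(q),q.min(0),q.max(0))
```

```text
[245  99  89] 0.3467148
[328.73593074 135.50649351] [320 127  18  17 231] (328.5, 135.5) 8.860122680664062 [[ 0.45732423 -0.03860036  0.1       ]] [[ 0.45733102 -0.03834614  0.1       ]] [[0.4573, -0.0288, 0.1], [0.4573, -0.0479, 0.1]]
[252.29478458 154.38548753] [241 142  23  25 441] (252.0, 154.1666717529297) 12.207788467407227 [[0.43685572 0.04363544 0.1       ]] [[0.43709605 0.04395745 0.1       ]] [[0.4371, 0.0573, 0.1], [0.4371, 0.0306, 0.1]]
((0.4359434247016907, 0.08317326009273529), (0.1301722377538681, 0.050254929810762405), 88.41071319580078)
940
461 [0.42285739 0.03066926 0.09361866] [0.44786047 0.05620113 0.10361414]
479 [0.42430474 0.11006092 0.09069799] [0.45002758 0.13591956 0.10369932]
```

Call:
send_rows --deltas '[{"tx": 0.8,"ty": -0.1,"tz": 3,"rx": 0,"ry": 0,"rz": 0},{"tx": 1.6,"ty": -0.1,"tz": 7,"rx": 0,"ry": 0,"rz": 0},{"tx": 1.6,"ty": -0.1,"tz": 11,"rx": 0,"ry": 0,"rz": 0},{"tx": 1.6,"ty": -0.1,"tz": 14,"rx": 0,"ry": 0,"rz": 0},{"tx": 1.6,"ty": -0.1,"tz": 15,"rx": 0,"ry": 0,"rz": 0}]'

```text
time: 3.53
position: [0.4336, 0.0419, 0.1287]
tool_rot: [1.0, -0.002, -0.004, -0.0]
ft_force: [-0.7, -0.0, 0.6]
grip_width: 0.0482
```

Run:
```python
from h import *
c,o=snap('wrist','wrist3'); print(o['position'],o['tool_rot'].round(4),o['time'])
```

```text
[0.4335716  0.04188973 0.12867306] [ 1.0e+00 -1.7e-03 -3.7e-03 -4.0e-04] 3.5333
```

View pics/wrist3.png

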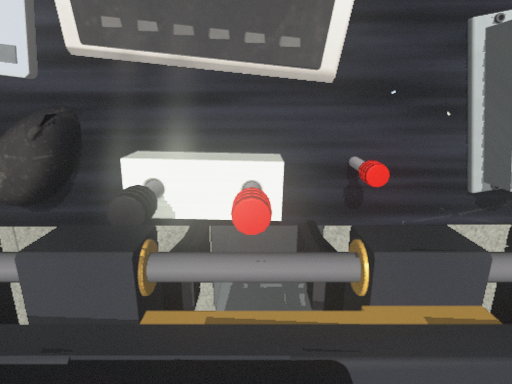

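The red head is centred at column 252, between the fingers. I'll go down and grip.

Call:
send_rows --deltas '[{"tx": 0,"ty": 0,"tz": 2,"rx": 0,"ry": 0,"rz": 0},{"tx": 0,"ty": 0,"tz": 4.5,"rx": 0,"ry": 0,"rz": 0},{"tx": 0,"ty": 0,"tz": 6,"rx": 0,"ry": 0,"rz": 0},{"tx": 0,"ty": 0,"tz": 6,"rx": 0,"ry": 0,"rz": 0},{"tx": 0,"ty": 0,"tz": 6,"rx": 0,"ry": 0,"rz": 0}]'

```text
time: 4.0
position: [0.4361, 0.0425, 0.0725]
tool_rot: [1.0, -0.001, -0.0, 0.0]
ft_force: [0.6, 0.2, 0.8]
grip_width: 0.0479
```

Call:
send_rows --deltas '[{"tx": 0,"ty": 0,"tz": 0.4,"rx": 0,"ry": 0,"rz": 0},{"tx": 0,"ty": 0,"tz": 0.4,"rx": 0,"ry": 0,"rz": 0}]'

```text
time: 4.17
position: [0.4364, 0.0433, 0.0692]
tool_rot: [1.0, -0.0, 0.001, 0.0]
ft_force: [-0.2, -0.1, -0.4]
grip_width: 0.0482
```

Call:
send_rows --deltas '[{"tx": 0,"ty": 0,"tz": 0,"rx": 0,"ry": 0,"rz": 0},{"tx": 0,"ty": 0,"tz": 0,"rx": 0,"ry": 0,"rz": 0},{"tx": 0,"ty": 0,"tz": 0,"rx": 0,"ry": 0,"rz": 0},{"tx": 0,"ty": 0,"tz": 0,"rx": 0,"ry": 0,"rz": 0},{"tx": 0,"ty": 0,"tz": 0,"rx": 0,"ry": 0,"rz": 0}]' --claw 1.5 --squeeze 30

```text
time: 4.58
position: [0.4356, 0.044, 0.0689]
tool_rot: [1.0, 0.0, 0.0, 0.0]
ft_force: [0.9, 0.2, 2.4]
grip_width: 0.0248
```

Call:
send_rows --deltas '[{"tx": 0,"ty": 0,"tz": -1.5,"rx": 0,"ry": 0,"rz": 0},{"tx": 0,"ty": 0,"tz": -4,"rx": 0,"ry": 0,"rz": 0},{"tx": 0,"ty": 0,"tz": -7,"rx": 0,"ry": 0,"rz": 0},{"tx": 0,"ty": 0,"tz": -10,"rx": 0,"ry": 0,"rz": 0},{"tx": 0,"ty": 0,"tz": -10,"rx": 0,"ry": 0,"rz": 0}]'

```text
time: 5.0
position: [0.4386, 0.0437, 0.1729]
tool_rot: [1.0, 0.0, 0.005, 0.001]
ft_force: [1.0, -0.1, -0.5]
grip_width: 0.0248
```

Run:
```python
from h import *
c,o=snap('side','side1'); print(o['position'],o['grip_width'],o['time'])
a=cv2.imread('pics/side1.png'); cv2.imwrite('pics/c3.png',cv2.resize(a[100:300,180:380],None,fx=3,fy=3))
```

```text
[0.43864517 0.04369314 0.17287084] 0.024808880943948182 5.0
```

View pics/c3.png

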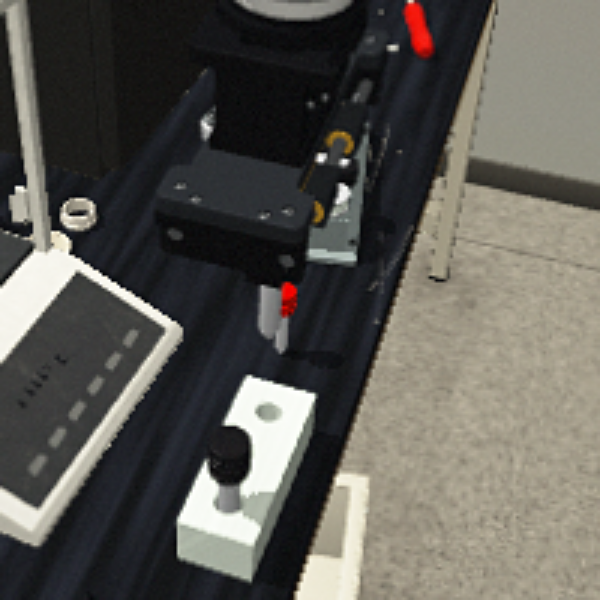

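The pin is held upright and clear of the rack, and the black pin is untouched. I'll check the gripper's +x extent against the cabinet handle.

Run:
```python
from h import *
d=load('side0'); u,v,P=cloud(d); s=(abs(P[:,1]+.2)<.03)&(P[:,0]>.58)&(P[:,0]<.628)&(P[:,2]>.1)
print('handle',P[s].min(0),P[s].max(0),s.sum())
d=load('side1'); u,v,P=cloud(d); Q=P-d['pos']
print('y range of gripper')
for z in np.arange(0,.4,.03):
    s=(abs(Q[:,1])<.13)&(Q[:,2]>z)&(Q[:,2]<z+.03)&(abs(Q[:,0])<.2)
    if s.sum()>3: print(round(z,2),s.sum(),np.percentile(Q[s],[2,98],axis=0).round(3).tolist())
```

```text
handle [ 0.60326559 -0.21312795  0.22104385] [ 0.62799168 -0.19348904  0.35983582] 754
y range of gripper
0.0 119 [[-0.011, -0.072, 0.0], [0.197, 0.023, 0.03]]
0.03 88 [[0.187, -0.073, 0.031], [0.197, -0.062, 0.058]]
0.06 800 [[-0.039, -0.079, 0.065], [0.194, 0.088, 0.089]]
0.09 2612 [[-0.039, -0.079, 0.092], [0.199, 0.096, 0.118]]
0.12 626 [[-0.026, 0.006, 0.12], [0.019, 0.052, 0.149]]
0.15 1366 [[-0.04, -0.003, 0.152], [0.033, 0.052, 0.18]]
0.18 831 [[-0.037, 0.003, 0.18], [0.026, 0.037, 0.208]]
0.21 1022 [[-0.036, 0.003, 0.211], [0.026, 0.036, 0.239]]
0.24 967 [[-0.038, -0.003, 0.24], [0.027, 0.057, 0.27]]
0.27 1233 [[-0.04, 0.05, 0.271], [0.04, 0.065, 0.3]]
0.3 2290 [[-0.069, 0.051, 0.301], [0.041, 0.068, 0.329]]
0.33 723 [[-0.093, 0.06, 0.33], [0.005, 0.072, 0.345]]
```

The gripper reaches only 40 mm in +x, so it clears the handle well. Carry the pin to the free spot.

Call:
send_rows --deltas '[{"tx": 0.5,"ty": 3,"tz": 0,"rx": 0,"ry": 0,"rz": 0},{"tx": 1.2,"ty": 7,"tz": 0,"rx": 0,"ry": 0,"rz": 0},{"tx": 2,"ty": 11,"tz": 0,"rx": 0,"ry": 0,"rz": 0},{"tx": 3,"ty": 15,"tz": 0,"rx": 0,"ry": 0,"rz": 0},{"tx": 4,"ty": 19,"tz": 0,"rx": 0,"ry": 0,"rz": 0}]'

```text
time: 5.47
position: [0.4744, -0.1471, 0.167]
tool_rot: [1.0, 0.0, -0.001, -0.001]
ft_force: [0.4, 0.8, -0.2]
grip_width: 0.0255
```

Call:
send_rows --deltas '[{"tx": 1.2,"ty": 3.7,"tz": 0,"rx": 0,"ry": 0,"rz": 0},{"tx": 1.2,"ty": 3.7,"tz": 0,"rx": 0,"ry": 0,"rz": 0},{"tx": 1.2,"ty": 3.7,"tz": 0,"rx": 0,"ry": 0,"rz": 0},{"tx": 1.2,"ty": 3.7,"tz": 0,"rx": 0,"ry": 0,"rz": 0}]'

```text
time: 5.8
position: [0.4858, -0.182, 0.1669]
tool_rot: [1.0, -0.0, -0.002, -0.001]
ft_force: [0.9, 0.5, -1.3]
grip_width: 0.0247
```

Run:
```python
from h import *
c,o=snap('wrist','wrist4'); print(o['position'],o['tool_rot'].round(4),o['grip_width'],o['time'])
d=load('wrist4'); c=d['color'].astype(int)
y=(c[:,:,0]-c[:,:,2]>50)&(c[:,:,1]-c[:,:,2]>30)
n,l,st,ce=cv2.connectedComponentsWithStats(y.astype(np.uint8))
for i in range(1,n):
  if st[i,4]>30: print(st[i],ce[i],atz(d,ce[i],.04))
for r in robot.tip_of('lock_hole','wrist')+robot.tip_of('tension_pivot','wrist')+robot.tip_of('red_pin','wrist'): print(r['xy'],r['p'],atz(d,r['xy'],.04))
```

```text
[ 0.4858019  -0.18203813  0.16690211] [ 1.0e+00 -4.0e-04 -1.9e-03 -1.4e-03] 0.02469719935997996 5.8
[315 151  32  32 263] [330.38403042 166.28136882] [[ 0.50036339 -0.25284641  0.04      ]]
[184 240  13  56 364] [187.97527473 268.04120879] [[ 0.39542004 -0.11504614  0.04      ]]
[310 240  13  56 412] [317.51699029 267.65291262] [[ 0.39594641 -0.24643911  0.04      ]]
[  91  306  359   18 5137] [282.70800078 315.92622153] [[ 0.33885376 -0.2125184   0.04      ]]
[332.9, 170.8] 0.88 [[ 0.4960945  -0.25545066  0.04      ]]
[314.5, 91.3] 0.98 [[ 0.56667874 -0.23485561  0.04      ]]
[132.6, 201.0] 0.91 [[ 0.46677775 -0.066081    0.04      ]]
[253.6, 201.7] 0.8 [[ 0.46603424 -0.18177219  0.04      ]]
```

View pics/wrist4.png

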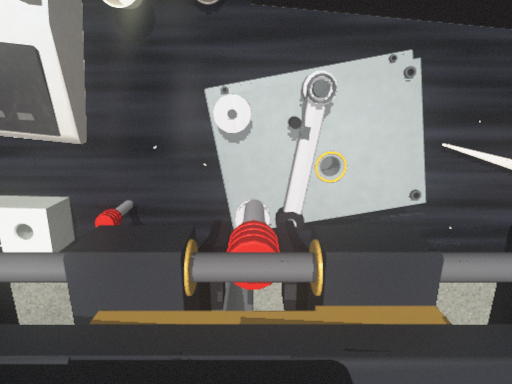

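The held pin hangs upright, tip at (254,202), and the ring is at (330,166). The hole is again (0.5004, -0.2528). I'll check the tip's position against the TCP and let it down.

```bash
python3 - <<'E'
from h import *
d=load('wrist4'); print('tip at z .104', atz(d,(253.6,201.7),.104))
E
python3 -c "
import cv2;a=cv2.imread('pics/wrist4.png');cv2.imwrite('pics/c4.png',cv2.resize(a[140:300,170:360],None,fx=4,fy=3.7))"
```

```text
tip at z .104 [[ 0.48636757 -0.18195849  0.104     ]]
```

View pics/c4.png

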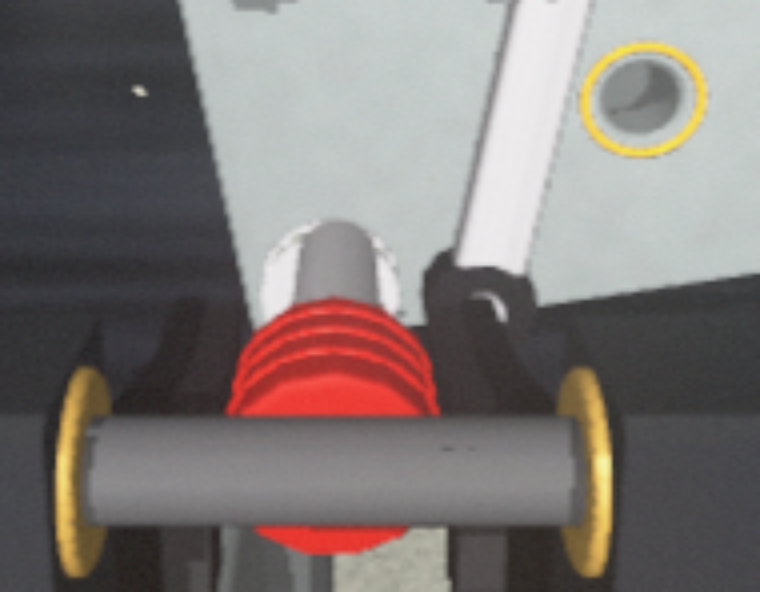

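Call:
send_rows --deltas '[{"tx": 0.1,"ty": 0,"tz": 2,"rx": 0,"ry": 0,"rz": 0},{"tx": 0.2,"ty": 0,"tz": 4,"rx": 0,"ry": 0,"rz": 0},{"tx": 0.2,"ty": 0,"tz": 5.7,"rx": 0,"ry": 0,"rz": 0},{"tx": 0.2,"ty": 0,"tz": 5.7,"rx": 0,"ry": 0,"rz": 0},{"tx": 0.2,"ty": 0,"tz": 5.7,"rx": 0,"ry": 0,"rz": 0}]'

```text
time: 6.42
position: [0.4887, -0.1818, 0.1111]
tool_rot: [1.0, 0.001, -0.001, -0.001]
ft_force: [0.3, -1.1, -0.6]
grip_width: 0.0252
```

The held tip agrees with the TCP within 1 mm. Push the arm along plate -y to the hole.

Call:
send_rows --deltas '[{"tx": 0.1,"ty": 0.7,"tz": 0.2,"rx": 0,"ry": 0,"rz": 0},{"tx": 0.2,"ty": 1.4,"tz": 0.3,"rx": 0,"ry": 0,"rz": 0},{"tx": 0.3,"ty": 2.1,"tz": 0.3,"rx": 0,"ry": 0,"rz": 0},{"tx": 0.5,"ty": 2.8,"tz": 0.3,"rx": 0,"ry": 0,"rz": 0},{"tx": 0.6,"ty": 3.5,"tz": 0.3,"rx": 0,"ry": 0,"rz": 0}]'

```text
time: 6.83
position: [0.4949, -0.2182, 0.1088]
tool_rot: [1.0, -0.0, -0.001, -0.001]
ft_force: [-0.7, 2.0, -0.4]
grip_width: 0.0247
```

Call:
send_rows --deltas '[{"tx": 0.1,"ty": 0.7,"tz": 0,"rx": 0,"ry": 0,"rz": 0},{"tx": 0.2,"ty": 1.4,"tz": 0,"rx": 0,"ry": 0,"rz": 0},{"tx": 0.3,"ty": 2.1,"tz": 0,"rx": 0,"ry": 0,"rz": 0},{"tx": 0.5,"ty": 2.8,"tz": 0,"rx": 0,"ry": 0,"rz": 0},{"tx": 0.6,"ty": 3.5,"tz": 0,"rx": 0,"ry": 0,"rz": 0}]'

```text
time: 7.25
position: [0.5008, -0.2533, 0.1083]
tool_rot: [1.0, 0.0, -0.001, -0.001]
ft_force: [-2.9, 3.0, -0.6]
grip_width: 0.0252
```

Call:
send_rows --deltas '[{"tx": 0,"ty": 0,"tz": 0,"rx": 0,"ry": 0,"rz": 0},{"tx": 0,"ty": 0,"tz": 0,"rx": 0,"ry": 0,"rz": 0},{"tx": 0,"ty": 0,"tz": 0,"rx": 0,"ry": 0,"rz": 0}]'

```text
time: 7.5
position: [0.501, -0.2528, 0.1083]
tool_rot: [1.0, -0.0, -0.0, -0.0]
ft_force: [-3.6, 2.4, 0.8]
grip_width: 0.0253
```

Run:
```python
from h import *
c,o=snap('wrist','wrist5'); print(o['position'],o['tool_rot'].round(4),o['grip_width'],o['time'],o['ft_force'])
d=load('wrist5'); print([ (r['xy'],r['p'],atz(d,r['xy'],.046)) for r in robot.tip_of('red_pin','wrist')])
c,o=snap('side','side2')
w=cv2.imread('pics/wrist5.png')[60:300,130:400];s=cv2.imread('pics/side2.png')[90:240,200:350]
cv2.imwrite('pics/c5.png',np.hstack([cv2.resize(w,(450,400)),cv2.resize(s,(350,400))]))
```

```text
[ 0.50098697 -0.25278664  0.10833566] [ 1.e+00 -0.e+00 -5.e-04 -3.e-04] 0.025325207292977447 7.5 [-3.57452163  2.43088458  0.80527345]
[([254.0, 205.2], 0.92, array([[ 0.49918841, -0.25314301,  0.046     ]])), ([29.6, 238.5], 0.78, array([[ 0.47233745, -0.08060298,  0.046     ]]))]
```

View pics/c5.png

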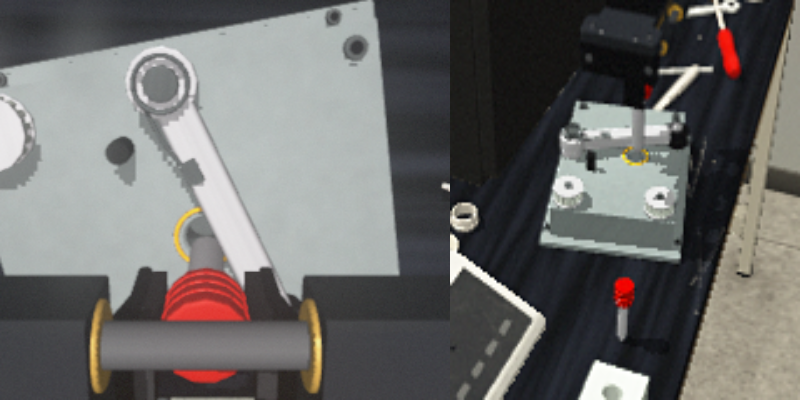

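The arm is pushed back to about 0.6 rad by the shank. The tip is next to the ring, whose left edge is visible in the wrist view. I'll check the concentricity with the visible ring arc.

Run:
```python
from h import *
from scipy.optimize import least_squares
for f in ['wrist4','wrist5']:
    d=load(f); c=d['color'].astype(int)
    y=(c[:,:,0]-c[:,:,2]>50)&(c[:,:,1]-c[:,:,2]>30); y[235:]=0
    n,l,st,ce=cv2.connectedComponentsWithStats(y.astype(np.uint8),connectivity=8)
    v,u=np.nonzero(y); Q=atz(d,np.c_[u,v],.04)[:,:2]
    if f=='wrist4': m=Q.mean(0); R=np.hypot(*(Q-m).T).mean(); print(len(Q),m,'R',R)
    else:
        r=least_squares(lambda p:np.hypot(Q[:,0]-p[0],Q[:,1]-p[1])-R,[.5,-.253],loss='soft_l1',f_scale=.001); print(len(Q),r.x,r.cost,np.ptp(Q,0))
    print(d['pos'])
a=cv2.imread('pics/wrist5.png'); cv2.imwrite('pics/c6.png',cv2.resize(a[170:240,210:300],None,fx=8,fy=8,interpolation=cv2.INTER_CUBIC))
```

```text
263 [ 0.5002805  -0.25284618] R 0.013550230679639041
[ 0.4858019  -0.18203813  0.16690211]
146 [ 0.49984263 -0.25234335] 3.385918989113775e-05 [0.02548805 0.02377979]
[ 0.50098697 -0.25278664  0.10833566]
```

View pics/c6.png

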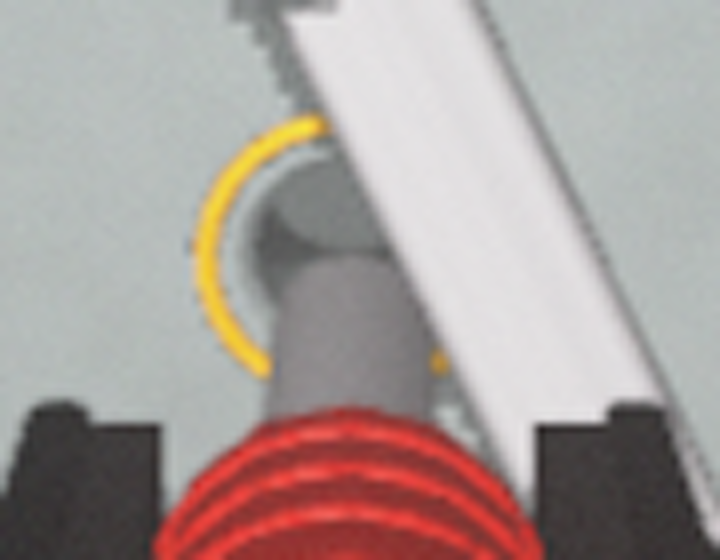

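Aligned within about 1 mm. I'll trim x by -0.7 mm and descend in stages, watching the force.

Call:
send_rows --deltas '[{"tx": -0.07,"ty": 0,"tz": 0.3,"rx": 0,"ry": 0,"rz": 0},{"tx": -0.07,"ty": 0,"tz": 0.7,"rx": 0,"ry": 0,"rz": 0},{"tx": -0.07,"ty": 0,"tz": 1.1,"rx": 0,"ry": 0,"rz": 0},{"tx": -0.07,"ty": 0,"tz": 1.5,"rx": 0,"ry": 0,"rz": 0},{"tx": -0.07,"ty": 0,"tz": 1.5,"rx": 0,"ry": 0,"rz": 0}]'

```text
time: 8.07
position: [0.5007, -0.2527, 0.0927]
tool_rot: [1.0, -0.0, -0.0, -0.0]
ft_force: [-0.6, 2.9, -3.1]
grip_width: 0.0249
```

Call:
send_rows --deltas '[{"tx": 0,"ty": 0,"tz": 0.5,"rx": 0,"ry": 0,"rz": 0},{"tx": 0,"ty": 0,"tz": 1,"rx": 0,"ry": 0,"rz": 0},{"tx": 0,"ty": 0,"tz": 1.5,"rx": 0,"ry": 0,"rz": 0},{"tx": 0,"ty": 0,"tz": 1.9,"rx": 0,"ry": 0,"rz": 0},{"tx": 0,"ty": 0,"tz": 1.9,"rx": 0,"ry": 0,"rz": 0}]'

```text
time: 8.48
position: [0.5003, -0.2527, 0.0734]
tool_rot: [1.0, -0.0, -0.001, -0.001]
ft_force: [-0.7, 2.6, -2.8]
grip_width: 0.025
```

Call:
send_rows --deltas '[{"tx": 0,"ty": 0,"tz": 0.2,"rx": 0,"ry": 0,"rz": 0},{"tx": 0,"ty": 0,"tz": 0.35,"rx": 0,"ry": 0,"rz": 0},{"tx": 0,"ty": 0,"tz": 0.35,"rx": 0,"ry": 0,"rz": 0}]'

```text
time: 8.73
position: [0.5007, -0.2531, 0.0709]
tool_rot: [1.0, 0.0, -0.0, 0.0]
ft_force: [-1.6, 2.2, -1.1]
grip_width: 0.0251
```

Call:
send_rows --deltas '[{"tx": 0,"ty": 0,"tz": 0,"rx": 0,"ry": 0,"rz": 0},{"tx": 0,"ty": 0,"tz": 0,"rx": 0,"ry": 0,"rz": 0},{"tx": 0,"ty": 0,"tz": 0,"rx": 0,"ry": 0,"rz": 0},{"tx": 0,"ty": 0,"tz": 0,"rx": 0,"ry": 0,"rz": 0}]' --claw 4.8

```text
time: 9.07
position: [0.502, -0.2545, 0.0716]
tool_rot: [1.0, 0.0, 0.001, 0.001]
ft_force: [0.3, -0.0, 0.3]
grip_width: 0.0433
```

Run:
```python
from h import *
c,o=snap('wrist','wrist6'); print(o['position'],o['grip_width'],o['time'],o['ft_force'])
c,o=snap('side','side3')
w=cv2.imread('pics/wrist6.png')[60:300,130:400];s=cv2.imread('pics/side3.png')[90:240,200:350]
cv2.imwrite('pics/c7.png',np.hstack([cv2.resize(w,(450,400)),cv2.resize(s,(350,400))]))
```

```text
[ 0.50195121 -0.25449518  0.07158185] 0.04330865480832264 9.0667 [ 0.2581859  -0.0274385   0.28572782]
```

View pics/c7.png

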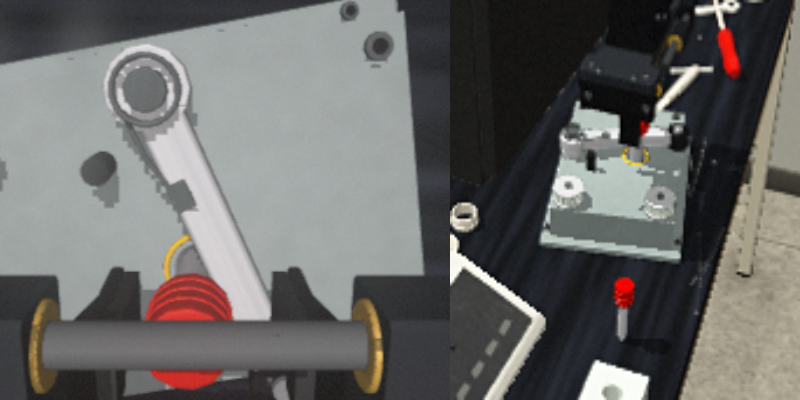

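The fingers are off the head and the arm rests on the pin. Lift straight up, edging the jaws slightly to +y to centre them.

Call:
send_rows --deltas '[{"tx": 0,"ty": -0.4,"tz": 0,"rx": 0,"ry": 0,"rz": 0},{"tx": 0,"ty": -0.4,"tz": -1.5,"rx": 0,"ry": 0,"rz": 0},{"tx": 0,"ty": -0.4,"tz": -4,"rx": 0,"ry": 0,"rz": 0},{"tx": 0,"ty": -0.4,"tz": -8,"rx": 0,"ry": 0,"rz": 0},{"tx": 0,"ty": -0.4,"tz": -12,"rx": 0,"ry": 0,"rz": 0}]'

```text
time: 9.58
position: [0.4999, -0.2483, 0.1913]
tool_rot: [1.0, 0.0, -0.001, -0.001]
ft_force: [0.2, 0.0, -0.5]
grip_width: 0.0477
```

Call:
send_rows --deltas '[{"tx": -2,"ty": 0,"tz": -3,"rx": 0,"ry": 0,"rz": 0},{"tx": -4,"ty": 0,"tz": -6,"rx": 0,"ry": 0,"rz": 0},{"tx": -4,"ty": 0,"tz": -8,"rx": 0,"ry": 0,"rz": 0},{"tx": -4,"ty": 0,"tz": -8,"rx": 0,"ry": 0,"rz": 0},{"tx": -4,"ty": 0,"tz": -8,"rx": 0,"ry": 0,"rz": 0}]'

```text
time: 10.0
position: [0.4612, -0.2495, 0.2724]
tool_rot: [1.0, -0.0, 0.002, 0.001]
ft_force: [-0.5, 0.3, -0.3]
grip_width: 0.048
```

Run:
```python
from h import *
c,o=snap('wrist','wrist7'); print(o['position'],o['grip_width'],o['time'],o['ft_force'])
d=load('wrist7')
for l in ['red_pin','lock_hole','tension_pivot']: print(l,[(r['xy'],round(r['p'],2)) for r in robot.tip_of(l,'wrist')])
c=d['color'].astype(int); m=((c[:,:,0]>1.8*c[:,:,1])&(c[:,:,0]>80)).astype(np.uint8); m[220:]=0
n,L,st,ce=cv2.connectedComponentsWithStats(m); u,v,P=cloud(d)
for i in range(1,n):
  if st[i,4]>60: 
    Q=P[L[v,u]==i]; print(ce[i],st[i,4],Q[:,2].max(),np.percentile(Q[:,2],90),atz(d,ce[i],.1))
c,o=snap('side','side4')
w=cv2.imread('pics/wrist7.png')[20:220,130:380];s=cv2.imread('pics/side4.png')[90:300,200:350]
cv2.imwrite('pics/c8.png',np.hstack([cv2.resize(w,(500,400)),cv2.resize(s,(286,400))]))
```

```text
[ 0.46123975 -0.2494821   0.27237367] 0.048007361739413876 10.0 [-0.46254105  0.25611099 -0.30632516]
red_pin [([254.4, 127.4], 0.77), ([105.6, 161.2], 0.62)]
lock_hole [([257.2, 131.7], 0.7)]
tension_pivot [([241.0, 76.1], 0.64)]
[252.372 136.102] 500 0.10545413078095811 0.10434653871805047 [[ 0.50002457 -0.24881648  0.1       ]]
[464.78427788 167.82723949] 1094 0.023687051199377862 0.02118895982916318 [[ 0.46599978 -0.47686222  0.1       ]]
[ 86.88194444 171.45833333] 288 0.06742957777038194 0.06640823109294475 [[ 0.46261357 -0.07076727  0.1       ]]
```

View pics/c8.png

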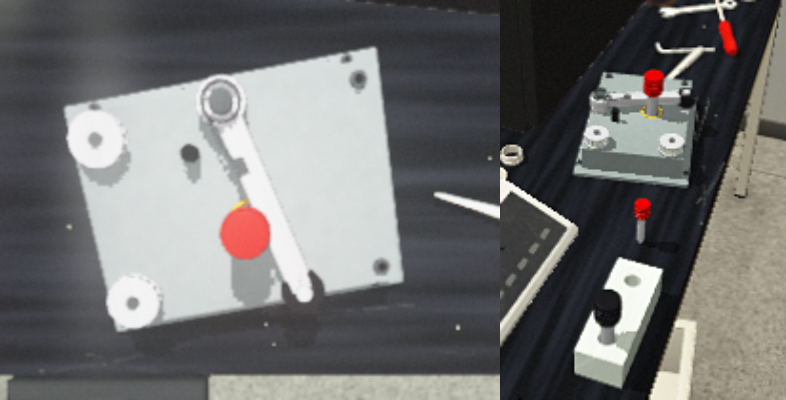

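Final measurements:
- **Pin:** the red head's top reads about 0.1045 m. It read 0.1036 m in the rack, where the true height is 0.100 m, so the pin is about 33 mm deep.
- **Tilt:** the head is within 4 mm of over the hole, so the lean is about 3 degrees.
- **Arm:** the angle is about 0.585 rad.
- **Other things:** the black pin is still in the rack and the gripper is clear.

I'm handing in.

```bash
python3 -c "
from rig import robot
print(robot.hand_in())"
```

```text
the job is handed in; nothing more can be done
None
```

I took the red-headed pin out of the rack and used it to push the sprung tensioner arm back. I then lowered it into the yellow-ringed lock hole, let go and backed off, and handed the job in after about 10 s of robot time. The hand-in gave no verdict.

The last checks were made on pictures taken after release:
- **Pin depth:** about 33 mm, from the head's top reading 0.1045 m. It had read 0.1036 m in the rack, where the true height is 0.100 m.
- **Pin lean:** roughly 3 degrees, with the head within about 4 mm of over the hole.
- **Tensioner arm:** about 0.585 rad, resting against the pin.
- **Black pin and look-alike:** the black pin is still in the rack and the small loose red pin still stands where it was.
- **Gripper:** clear of everything, with wrist force under 1 N.

No check failed. The detector's estimates of the hole differed by up to about 5 mm. I used the fitted ring, which agreed with the pulley geometry to about 1 mm.

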